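# Clip the blue sample card to the display board

### The arm

A 6-joint arm with a two-finger parallel gripper is mounted at the origin on the work surface. World frame = base frame: x ahead of the robot, y to its left, z up, the work surface at z = 0. Lengths are in m, angles in degrees, forces in N, time in s.
With the tool pointing down it reaches from about 0.275 to 0.75 m from the base axis. Payload 10.2 kg.
Tool frame: the origin (TCP) lies on the front face of the gripper's body, between the roots of the fingers; the fingertips stand bot.tcp_to_tips ahead of it and the grasp point (between the pads) lies 45 mm ahead of it (bot.tcp_to_tips is the distance from the TCP to the fingertips, in m); z points along the fingers, y is the direction in which the jaws open and shut (so a half turn about z gives the same grasp; the last joint's range is limited). The gripper opens to 88 mm and grips with 3 to 60 N. Pads are 18 mm wide; open, the fingers measure 123 mm over their backs; the gripper's body (75 mm by 187 mm) begins 45 mm behind the grasp point.
Start: joints at [59.221, 17.928, 85.812, -0, 76.261, -12.8], TCP at [0.162, 0.499, 0.303] pointing down, gripper open.
Joint ranges: [-168.41, 168.41], [-55.51, 124.54], [10.69, 146.95], [-70.63, 250.63], [1, 178], [-165.06, 165.06]. Speed limits (degrees/s): [136.94, 136.94, 172.46, 180, 180, 180].

### API

Orientations are given as a 3x3 rotation matrix whose columns are the frame's x, y, z axes.
In Python, from rig import sensors, optics, bot gives the robot as it stands.
- The arm moves only by the tool play_rows, never from a script. Its argument "increments" is a list of rows, each an object of numbers: "dx", "dy", "dz": the shift along the tool's x, y, z in cm; "twist": the turn about the tool's z in degrees. In form: [{"dx": .., "dy": .., "dz": .., "twist": ..}, ...]. A call has 1 to 20 rows; each row shifts and turns the commanded pose from where the row before left it, along the tool's axes as they then stand; what a row does not reach is not made up. A row lasts 1/12 s, in which the tool goes at most 41.7 mm and 7.16 degrees, less where a joint would pass 70% of its speed; a pose out of reach is approached as far as the arm can. A call with a gripper value outside its range is refused whole. "grip" is the finger opening in cm, from 0 to 8.81, set as the call begins (left out, the last holds). The fingers move at their own pace and stop on an object; "squeeze" is the grip in N (left out, the last holds). Time passes only in rows, so rows that do not move let the fingers close. It gives the time, the measured TCP pose, the force and the opening at its end, in the units of the state.
- sensors.get_state(): the state, without advancing time (a new reading comes with each control period).
- optics.capture(name): name is "side" or "top"; returns (picture, depth): 420x560x3 uint8, blue, green, red; 420x560 float32, m along the optical axis (not along the pixel's ray), 0 where there is no reading.
- optics.camera_model(name): a dict with "intrinsics" (3x3 intrinsics, pixels), "k1" (the pictures are not rectified: a ray, as slopes to the right and down, at radius r is drawn at 1 + k1 r^2 times it, then the intrinsics apply), "rvec" (rotation vector, rad) and "tvec" (3), from world to camera coordinates, as OpenCV has them. Camera axes: x right, y down, z forward; pixel columns grow to the right and rows downward; lengths in m; the calibration is good to about 2 mm. A picture is of the moment at which its call begins. camera_model takes no time and is no camera call.
- bot.finish_job(): hands the job in, once; it reports no verdict.
The state is a dict: "time": time; "qpos": joint angles; "dq": joint speeds; "joint_efforts": joint torques, N m; "ee_pos": TCP position; "orientation": TCP orientation; "force": force on the tool from outside, world axes, zero at the start; "wrist_torque": the same for the moment, N m; "grip_width": finger opening in m.
Only numpy, scipy, OpenCV 4.12 (cv2) and the standard library are available. Lean on these libraries where they do the work, as an engineer would, in place of code of your own. Each camera call takes 0.05 s, during which the arm holds its last target.

### The job

On the stockroom counter, pick up the blue sample card by its steel pull handle and mount it on the wooden display board: slide its front edge (the end away from the handle) under the sprung metal clip, letting the card's own edge lift the clip, until it is fully home against the stop, straight and centred on the board. Let go and leave it flat and clamped there; never touch the clip with the robot, and leave the yellow card where it lies.

Things in the scene. Friction and masses are not known exactly. Their poses are not given: they have to be found in the camera images.
- blue_card: Card to mount: stiff blue sheet 130 (x) x 80 (y) x 4 mm, loose, flat, 0.12 kg, front (+x) edge with the wider white stripe, roughly away from the robot. Origin: centre of underside, z up. On it a steel pull handle: bar along x, 70 long, 12 wide, 12 tall, centred at x -25, y 0, 30 mm above the underside, on a foot at each end. Front edge at x +65 mm.
- yellow_card: A bystander, to be left alone: the same card with the same handle, but yellow. Same origin and axes.
- board: Fixed wooden board 240 (x) x 130 (y) x 12 mm on the counter. Origin: centre of underside; x runs lengthwise to the clip end, roughly away from the robot; z up. Top at z 12. A black stop bar, 90 wide, 7 high, has its face at x +72: card home = its front edge on that face, card origin at x +7, y 0, z 12 mm, x axes parallel. No side guides. Board and clip stay below 35 mm.
- clip: Sprung metal flap, 76 mm wide, origin on its hinge (along y) at board x +97, z 21 mm. It reaches to the robot: rounded lip 55 mm from the hinge, at rest 2 mm above the board's top; then an entry ramp rises 30 deg to its rim, 13 mm above the top at board x +22. A level card slid in +x on the board (or up to 3 mm over it) lifts it and goes 30 mm past the lip. 3 N at the lip; pushing takes up to 12 N.
Not all that is in view belongs to the job. What is meant by the blue_card is not turquoise, and is the smaller of those in its own colour.

How it is judged:
By the outcome, as a careful person would: the job done as asked, in the order asked, and still so for the second after the job is handed in, with the robot touching nothing.
It also fails if it takes over 42 s, if anything falls off the work surface, if the arm or the gripper's body presses on something with over 40 N, if the wrist force passes 120 N, or if a joint passes its speed limit or range.

## Working session

There is one attempt and no reset: what is moved stays moved. The work goes in short steps, Python scripts to look and compute and a tool call to move; the robot and the scene stay as the last step left them, time stands still between calls to the robot, and variables do not carry over. Pictures are saved under pics/ and viewed, and the job is handed in when it is done.

Besides the shell and the picture viewer there is one more tool, called by a JSON object that holds its "name" and its "arguments", one argument or row to a line. play_rows: Moves the arm, as the interface text tells. Its arguments: {"type":"object","properties":{"increments":{"type":"array","items":{"type":"object","properties":{"dx":{"type":"number"},"dy":{"type":"number"},"dz":{"type":"number"},"twist":{"type":"number"}}}},"grip":{"type":"number"},"squeeze":{"type":"number"}},"required":["increments"]}

```bash
ls; mkdir -p pics; python3 - <<'E'
from rig import sensors, optics, bot
import cv2, numpy as np, pickle
s=sensors.get_state(); print(s, bot.tcp_to_tips)
for n in("top","side"):
    p,d=optics.capture(n); m=optics.camera_model(n); print(n,m)
    cv2.imwrite(f"pics/{n}0.png",p); np.savez(f"pics/{n}0.npz",p=p,d=d)
E
```

```text
pics
{'time': 0.0, 'qpos': array([ 5.92195305e+01,  1.79590770e+01,  8.58535359e+01, -2.43271392e-05,
        7.62601227e+01, -1.28006439e+01]), 'dq': array([ 0.0435151 ,  0.05354199,  0.10457763,  0.06013748, -0.05914724,
        0.01975693]), 'joint_efforts': array([ 1.83308907e-04, -4.02202213e+01, -2.52277458e+01,  6.95549324e-02,
        3.51205899e-02, -7.09221695e-05]), 'ee_pos': array([0.16199119, 0.49921272, 0.3021674 ]), 'orientation': array([[-9.51165205e-01,  3.08681602e-01, -6.49300599e-04],
       [ 3.08682157e-01,  9.51164621e-01, -1.09086247e-03],
       [ 2.80862585e-04, -1.23801793e-03, -9.99999194e-01]]), 'force': array([0.21590094, 0.61114642, 0.34091297]), 'wrist_torque': array([ 0.06660409, -0.02686989,  0.04232014]), 'grip_width': 0.08825557219509433} 0.064
top {'intrinsics': array([[419.53857382,   0.        , 283.71394964],
       [  0.        , 419.53857382, 205.35838765],
       [  0.        ,   0.        ,   1.        ]]), 'k1': -0.056306420599293916, 'rvec': array([ 2.08423754, -2.14955623,  0.15365273]), 'tvec': array([-0.01094276,  0.49541768,  0.89277659])}
side {'intrinsics': array([[384.17033844,   0.        , 285.37237219],
       [  0.        , 384.17033844, 208.62456268],
       [  0.        ,   0.        ,   1.        ]]), 'k1': -0.02966105500441516, 'rvec': array([ 2.41664893, -0.24673914,  0.11163461]), 'tvec': array([-0.50727113,  0.09822343,  0.90007547])}
```

View pics/top0.png

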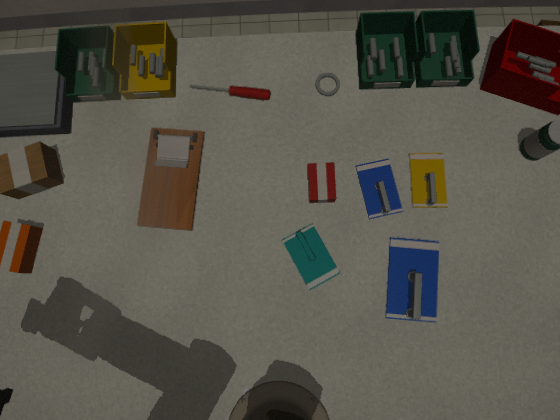

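View pics/side0.png

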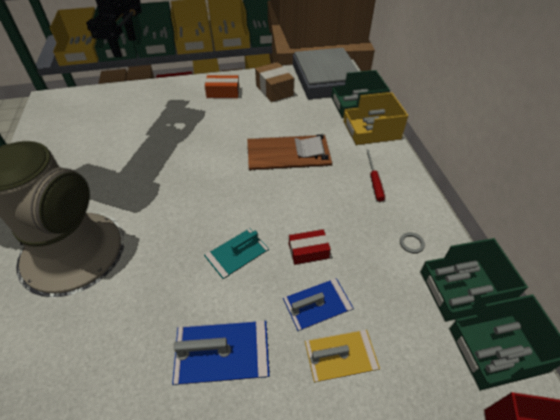

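```bash
cat > h.py <<'E'
import cv2, numpy as np
from rig import optics
def cam(n):
    m=optics.camera_model(n); R,_=cv2.Rodrigues(np.array(m["rvec"])); return np.array(m["intrinsics"]),m["k1"],R,np.array(m["tvec"]).ravel()
def rays(n,uv):
    K,k1,R,t=cam(n); uv=np.asarray(uv,float).reshape(-1,1,2)
    x=cv2.undistortPoints(uv,K,np.array([k1,0,0,0,0.]),None,None).reshape(-1,2) if 0 else cv2.undistortPointsIter(uv,K,np.array([k1,0,0,0,0.]),None,None,(3,50,1e-10)).reshape(-1,2)
    d=np.c_[x,np.ones(len(x))]@R; return -R.T@t,d
def onz(n,uv,z):
    o,d=rays(n,uv); return o+d*((z-o[2])/d[:,2])[:,None]
def cloud(n,dep):
    h,w=dep.shape; v,u=np.mgrid[:h,:w]; o,d=rays(n,np.c_[u.ravel(),v.ravel()])
    return (o+d*dep.reshape(-1,1)).reshape(h,w,3)
def proj(n,P):
    K,k1,R,t=cam(n); return cv2.projectPoints(np.asarray(P,float).reshape(-1,3),cv2.Rodrigues(R)[0],t,K,np.array([k1,0,0,0,0.]))[0].reshape(-1,2)
E
python3 - <<'E'
from h import *
for n,(a,b,c,d) in {"top":(340,140,460,230),"side":(270,270,390,390)}.items():
    z=np.load(f"pics/{n}0.npz"); p=z['p']
    C=cloud(n,z['d'])
    print(n,"cam",rays(n,[[0,0]])[0])
    hsv=cv2.cvtColor(p,cv2.COLOR_BGR2HSV)
    m=((hsv[...,0]>105)&(hsv[...,0]<130)&(hsv[...,1]>150)).astype(np.uint8)
    k,l,s,c0=cv2.connectedComponentsWithStats(m)
    for i in range(1,k):
        if s[i,4]>200: 
            q=C[l==i]; print(s[i],c0[i],np.median(q,0),cv2.minAreaRect((q[:,:2]*1000).astype(np.float32)))
    cv2.imwrite(f"pics/{n}crop.png",cv2.resize(p[b:d,a:c],None,fx=6,fy=6,interpolation=cv2.INTER_CUBIC)[:600,:800])
p=np.load("pics/top0.npz")['p']; cv2.imwrite("pics/boardcrop.png",cv2.resize(p[115:240,125:215],None,fx=4.8,fy=4.8,interpolation=cv2.INTER_CUBIC))
p=np.load("pics/side0.npz")['p']; cv2.imwrite("pics/boardside.png",cv2.resize(p[120:185,235:345],None,fx=7,fy=7,interpolation=cv2.INTER_CUBIC))
E
```

```text
top cam [ 0.33253623 -0.05086662  0.96407505]
[ 358  165   43   50 1230] [378.02682927 188.18130081] [ 0.5361147  -0.24138747  0.00503844] ((472.9083251953125, -155.67398071289062), (122.81414031982422, 328.134521484375), 32.73366928100586)
[ 386  247   53   70 2716] [411.55486009 279.40611193] [ 0.32529852 -0.3008939   0.00672538] ((330.9829406738281, -208.30657958984375), (313.2427673339844, 146.86268615722656), 83.56245422363281)
side cam [ 0.37896161 -0.60795298  0.7509254 ]
[ 288  282   58   46 1246] [318.12199037 304.71348315] [ 0.53674025 -0.25813415  0.00364607] ((492.1277770996094, -409.515869140625), (440.46624755859375, 121.34680938720703), 75.7071304321289)
[ 179  322   79   61 3413] [221.11251099 354.08672722] [ 0.3272014  -0.32347326  0.00522798] ((312.89117431640625, -428.0813903808594), (352.4366455078125, 150.548095703125), 87.03890228271484)
```

View pics/topcrop.png

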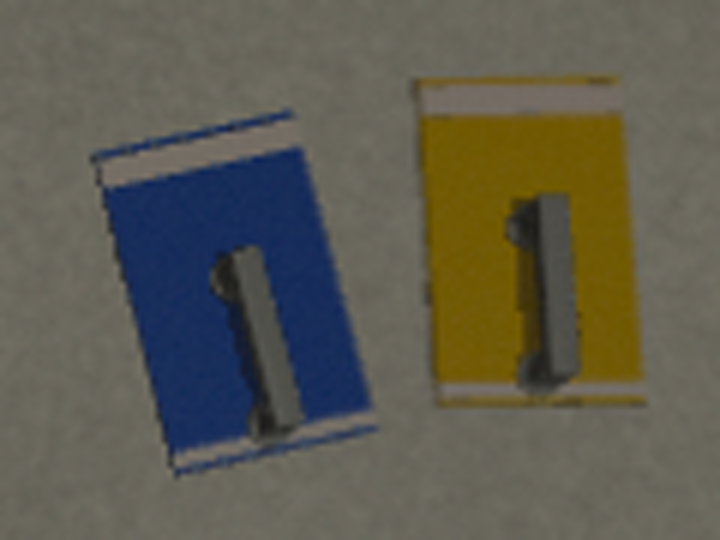

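View pics/boardcrop.png

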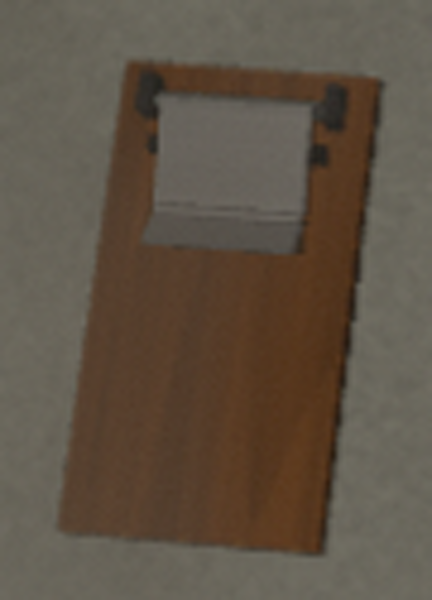

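View pics/sidecrop.png

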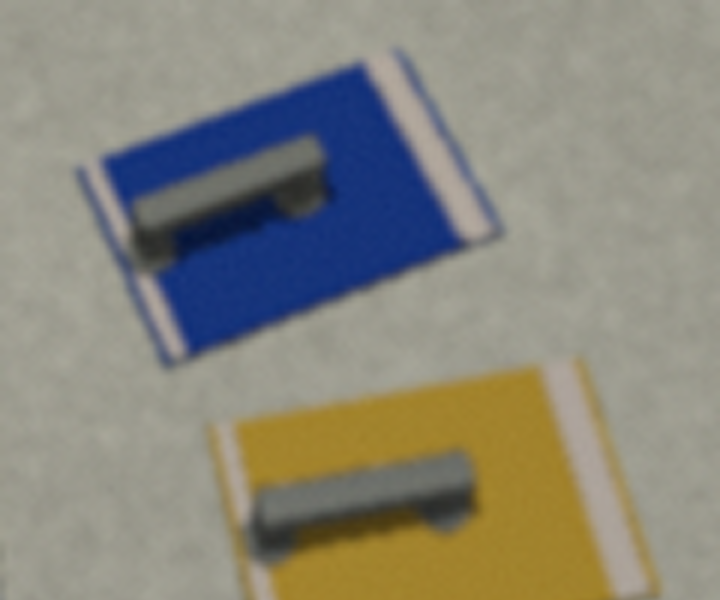

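View pics/boardside.png

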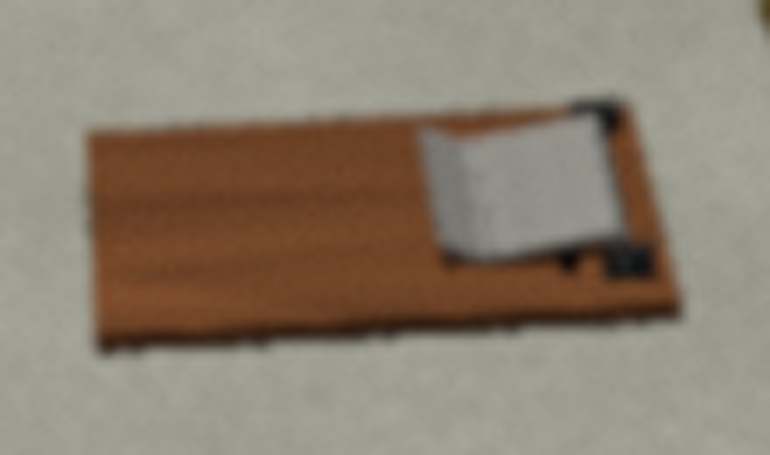

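```bash
cat > fit.py <<'E'
from h import *
from scipy.optimize import least_squares
from scipy.ndimage import map_coordinates
def tf(p,q):
    c,s=np.cos(p[2]),np.sin(p[2]); q=np.asarray(q,float); return np.c_[p[0]+c*q[:,0]-s*q[:,1],p[1]+s*q[:,0]+c*q[:,1],q[:,2]]
def rect(L,W,z): return np.array([[L/2,W/2,z],[L/2,-W/2,z],[-L/2,-W/2,z],[-L/2,W/2,z]])
CARD=rect(.13,.08,.004); BOARD=rect(.24,.13,.012)
def corners(obs,M,p0):
    return least_squares(lambda p:np.concatenate([(proj(n,tf(p,M))-uv).ravel() for n,uv in obs.items()]),p0)
def edgepts(n,img,M,p,edges,w=2.5):
    im=cv2.GaussianBlur(img,(0,0),.7).astype(float); out=[]
    for e in edges:
        a,b=M[e],M[(e+1)%4]
        t=np.linspace(.06,.94,25)[:,None]; P=proj(n,tf(p,a+(b-a)*t))
        d=P[-1]-P[0]; d/=np.linalg.norm(d); nn=np.array([-d[1],d[0]])
        s=np.arange(-w,w+.01,.25); X=P[:,None,:]+s[None,:,None]*nn
        V=np.stack([map_coordinates(im[...,c],[X[...,1],X[...,0]],order=1) for c in range(3)],-1)
        g=np.abs(np.gradient(V,axis=1)).sum(-1); k=g.argmax(1)
        for i in range(len(t)):
            if 0<k[i]<len(s)-1 and g[i,k[i]]>4:
                wgt=g[i]*(np.abs(s-s[k[i]])<1.1); out.append((e,t[i,0],*(P[i]+nn*(wgt@s/wgt.sum())),*nn))
    return np.array(out)
def refine(imgs,M,p,edges,iters=6,w=2.5):
    for it in range(iters):
        E={n:edgepts(n,imgs[n],M,p,edges[n],w) for n in imgs}
        def res(q):
            r=[]
            for n,o in E.items():
                i=o[:,0].astype(int); a,b=M[i],M[(i+1)%4]
                r.append(((proj(n,tf(q,a+(b-a)*o[:,1:2]))-o[:,2:4])*o[:,4:6]).sum(1))
            return np.concatenate(r)
        f=least_squares(res,p,loss='soft_l1',f_scale=.3); p=f.x
    return p,np.sqrt(np.mean(f.fun**2)),len(f.fun)
E
python3 - <<'E'
from fit import *
I={n:np.load(f"pics/{n}0.npz")['p'] for n in("top","side")}
u=lambda a,s,o:(np.array(a)+.5)/s-.5+np.array(o)
co={"top":u([(92,157),(292,112),(377,428),(175,474)],6,(340,140)),"side":u([(400,50),(502,235),(168,366),(80,168)],6,(270,270))}
bo={"top":u([(128,62),(380,78),(322,553),(60,530)],4.8,(125,115)),"side":u([(628,100),(680,303),(97,335),(88,130)],7,(235,120))}
A=[0,1,2,3]
for nm,o,M,p0 in(("card",co,CARD,[.53,-.24,0]),("board",bo,BOARD,[.5,.2,0])):
    for sub in (["top","side"],["top"],["side"]):
        f=corners({k:o[k] for k in sub},M,p0); p,r,k=refine({k:I[k] for k in sub},M,f.x,{k:A for k in sub})
        f2=lambda x:(np.round(x[:2]*1000,1),np.round(np.degrees(x[2]),2))
        print(nm,sub,f2(f.x),np.abs(f.fun).max().round(2),f2(p),r.round(2),k)
E
```

```text
card ['top', 'side'] (array([ 535.9, -248.3]), np.float64(10.56)) 0.74 (array([ 533.1, -248.7]), np.float64(10.76)) 0.72 179
card ['top'] (array([ 535.2, -247.4]), np.float64(10.8)) 0.34 (array([ 533.9, -247.5]), np.float64(10.85)) 0.83 98
card ['side'] (array([ 536.4, -249.1]), np.float64(10.35)) 0.52 (array([ 533.3, -249.6]), np.float64(10.92)) 0.43 95
board ['top', 'side'] (array([577.1, 239.6]), np.float64(-6.37)) 0.73 (array([576.5, 239.4]), np.float64(-6.26)) 0.54 176
board ['top'] (array([576.8, 239.5]), np.float64(-6.41)) 0.24 (array([576. , 239.5]), np.float64(-6.5)) 0.54 100
board ['side'] (array([577.6, 240.2]), np.float64(-6.28)) 0.62 (array([576.9, 238.5]), np.float64(-5.96)) 0.64 81
```

```bash
python3 - <<'E'
from fit import *
I={n:np.load(f"pics/{n}0.npz") for n in("top","side")}
p=[.5355,-.2483,np.radians(10.6)]
for n in I:
    C=cloud(n,I[n]['d']).reshape(-1,3); c,s=np.cos(p[2]),np.sin(p[2]); d=C-[p[0],p[1],0]
    q=np.c_[d[:,0]*c+d[:,1]*s,-d[:,0]*s+d[:,1]*c,C[:,2]]*1000
    m=(abs(q[:,0])<75)&(abs(q[:,1])<50)
    h=q[m&(q[:,2]>26)]; print(n,len(h),np.percentile(h,[2,50,98],axis=0).round(1).tolist(),"mean",h.mean(0).round(1))
    k=m&(q[:,2]<15)&(q[:,2]>-10)&(abs(q[:,1])<35)&(abs(q[:,0])<60)
    print("card z",np.median(q[k,2]))
    b=[.5768,.2395,np.radians(-6.35)]; c,s=np.cos(b[2]),np.sin(b[2]); d=C-[b[0],b[1],0]
    q=np.c_[d[:,0]*c+d[:,1]*s,-d[:,0]*s+d[:,1]*c,C[:,2]]*1000
    k=(q[:,0]<0)&(q[:,0]>-110)&(abs(q[:,1])<55); print("board z",np.median(q[k,2]))
    # handle top overlay
    H=np.array([[.035,.006,.036],[.035,-.006,.036],[-.035,-.006,.036],[-.035,.006,.036]])+[-.025,0,0]
    im=I[n]['p'].copy(); o=(320,130) if n=="top" else (270,270)
    S=6; im=cv2.resize(im[o[1]:o[1]+100,o[0]:o[0]+130],None,fx=S,fy=S,interpolation=cv2.INTER_CUBIC)
    for M,col in((H,(0,255,0)),(CARD,(0,0,255))):
        uv=((proj(n,tf(p,M))-o+.5)*S-.5); cv2.polylines(im,[uv.round().astype(int).reshape(-1,1,2)],True,col,1)
    cv2.imwrite(f"pics/ov_{n}.png",im)
E
```

```text
top 191 [[-59.3, -4.7, 28.0], [-26.7, 1.8, 36.4], [7.5, 6.9, 39.9]] mean [-26.3   1.8  35.9]
card z 5.169985884632022
board z 12.901551612696016
side 234 [[-58.4, -6.4, 26.7], [-25.6, -2.3, 35.1], [8.3, 5.4, 37.8]] mean [-25.3  -1.6  34.3]
card z 3.8312421878338165
board z 11.980231928935158
```

View pics/ov_top.png

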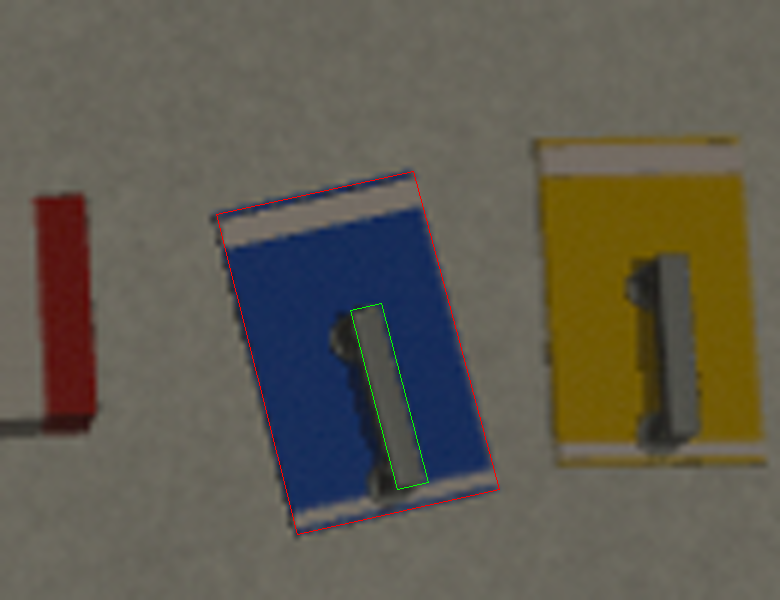

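View pics/ov_side.png

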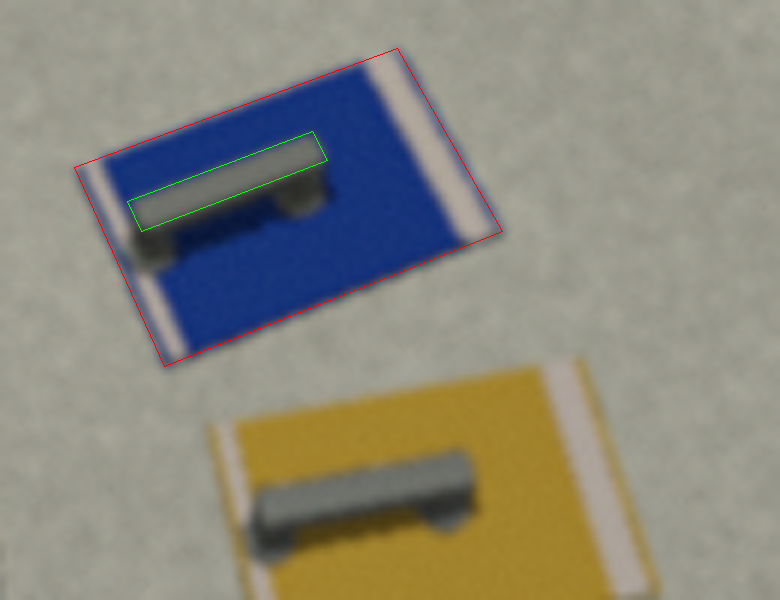

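{"name": "play_rows", "arguments": {
  "increments": [
    {"twist": -5.7},
    {"twist": -5.7},
    {"twist": -5.7},
    {"twist": -5.7},
    {"twist": -5.7},
    {}
  ],
  "grip": 5.0,
  "squeeze": 40
}}

```text
invalid input at $.increments[0]: expected keys dx, dy, dz, twist
```

```bash
cat > go.py <<'E'
import sys, numpy as np
from rig import sensors
def go(x,y,z,yaw,frame=None):
    s=sensors.get_state(); R=s['orientation']; p=s['ee_pos']
    cy=np.degrees(np.arctan2(R[1,1],R[0,1]))
    d=np.array([x,y,z])-p
    # planar tool frame
    a=np.radians(cy); Y=np.array([np.cos(a),np.sin(a),0]); Z=np.array([0,0,-1.]); X=np.cross(Y,Z)
    print("t",round(s['time'],2),"pos mm",(p*1000).round(1),"yaw",round(cy,2),"tilt",R[:,2].round(4),"F",s['force'].round(1),"grip",round(s['grip_width']*1000,1))
    print("total tool cm:",(np.array([X@d,Y@d,Z@d])*100).round(2),"twist",round(-(yaw-cy),2),"dist mm",round(np.linalg.norm(d)*1000,1))
if __name__=="__main__": go(*map(float,sys.argv[1:5]))
E
python3 go.py .511 -.253 .2 100.6
```

```text
t 0.1 pos mm [162.  499.3 302.2] yaw 72.02 tilt [-5.e-04 -1.e-03 -1.e+00] F [-0.3  0.1  1.1] grip 88.3
total tool cm: [-56.41 -60.78  10.22] twist -28.58 dist mm 835.6
```

{"name": "play_rows", "arguments": {
  "increments": [
    {"dx": -1.5, "dy": -1.6, "dz": 0, "twist": 0},
    {"dx": -2.2, "dy": -2.4, "dz": 0, "twist": 0},
    {"dx": -2.2, "dy": -2.4, "dz": 0, "twist": 0},
    {"dx": -2.2, "dy": -2.4, "dz": 0, "twist": 0},
    {"dx": -2.2, "dy": -2.4, "dz": 0, "twist": 0},
    {"dx": -2.2, "dy": -2.4, "dz": 0, "twist": 0},
    {"dx": -2.2, "dy": -2.4, "dz": 0, "twist": 0},
    {"dx": -2.2, "dy": -2.4, "dz": 0, "twist": 0},
    {"dx": -2.2, "dy": -2.4, "dz": 0, "twist": 0},
    {"dx": -2.2, "dy": -2.4, "dz": 0, "twist": 0},
    {"dx": -2.2, "dy": -2.4, "dz": 0, "twist": 0},
    {"dx": -2.2, "dy": -2.4, "dz": 0, "twist": 0},
    {"dx": -2.2, "dy": -2.4, "dz": 0, "twist": 0},
    {"dx": -2.2, "dy": -2.4, "dz": 0, "twist": 0},
    {"dx": -2.2, "dy": -2.4, "dz": 0, "twist": 0},
    {"dx": -2.2, "dy": -2.4, "dz": 0, "twist": 0},
    {"dx": -2.2, "dy": -2.4, "dz": 0, "twist": 0},
    {"dx": -2.2, "dy": -2.4, "dz": 0, "twist": 0},
    {"dx": -2.2, "dy": -2.4, "dz": 0, "twist": 0},
    {"dx": -2.2, "dy": -2.4, "dz": 0, "twist": 0}
  ],
  "grip": 5.0,
  "squeeze": 40
}}

```text
time: 1.77
ee_pos: [0.4285, -0.0849, 0.3025]
orientation: [[-0.951, 0.309, -0.0], [0.309, 0.951, 0.0], [0.0, 0.0, -1.0]]
force: [1.3, 1.4, -0.1]
grip_width: 0.0505
```

```bash
python3 go.py .511 -.253 .16 100.6
```

```text
t 1.77 pos mm [428.5 -84.9 302.5] yaw 72.0 tilt [-3.e-04  2.e-04 -1.e+00] F [ 1.3  1.4 -0.1] grip 50.5
total tool cm: [-13.04 -13.44  14.25] twist -28.6 dist mm 235.3
```

{"name": "play_rows", "arguments": {
  "increments": [
    {"dx": -2.1, "dy": -2.2, "dz": 0, "twist": 0},
    {"dx": -2.1, "dy": -2.2, "dz": 0, "twist": 0},
    {"dx": -2.1, "dy": -2.2, "dz": 0, "twist": 0},
    {"dx": -2.1, "dy": -2.2, "dz": 0, "twist": 0},
    {"dx": -2.1, "dy": -2.2, "dz": 0, "twist": 0},
    {"dx": -1.2, "dy": -1.2, "dz": 0, "twist": 0},
    {"dx": 0, "dy": 0, "dz": 2.4, "twist": -4.8},
    {"dx": 0, "dy": 0, "dz": 2.4, "twist": -4.8},
    {"dx": 0, "dy": 0, "dz": 2.4, "twist": -4.8},
    {"dx": 0, "dy": 0, "dz": 2.4, "twist": -4.8},
    {"dx": 0, "dy": 0, "dz": 2.4, "twist": -4.8},
    {"dx": 0, "dy": 0, "dz": 2.2, "twist": -4.6},
    {"dx": 0, "dy": 0, "dz": 0, "twist": 0},
    {"dx": 0, "dy": 0, "dz": 0, "twist": 0}
  ]
}}

```text
time: 2.93
ee_pos: [0.5017, -0.2353, 0.1604]
orientation: [[-0.983, -0.182, -0.002], [-0.182, 0.983, 0.001], [0.001, 0.001, -1.0]]
force: [-0.0, 0.5, 0.4]
grip_width: 0.0496
```

```bash
python3 go.py .511 -.253 .075 100.6
```

```text
t 2.93 pos mm [ 501.7 -235.3  160.4] yaw 100.48 tilt [-0.0016  0.0012 -1.    ] F [-0.   0.5  0.4] grip 49.6
total tool cm: [-0.59 -1.91  8.54] twist -0.12 dist mm 87.7
```

{"name": "play_rows", "arguments": {
  "increments": [
    {"dx": -0.3, "dy": -0.95, "dz": 0, "twist": 0},
    {"dx": -0.3, "dy": -0.95, "dz": 1.0, "twist": 0},
    {"dx": 0, "dy": 0, "dz": 2.0, "twist": 0},
    {"dx": 0, "dy": 0, "dz": 2.0, "twist": 0},
    {"dx": 0, "dy": 0, "dz": 1.5, "twist": 0},
    {"dx": 0, "dy": 0, "dz": 1.0, "twist": 0},
    {"dx": 0, "dy": 0, "dz": 0.7, "twist": 0},
    {"dx": 0, "dy": 0, "dz": 0.3, "twist": 0},
    {"dx": 0, "dy": 0, "dz": 0, "twist": 0},
    {"dx": 0, "dy": 0, "dz": 0, "twist": 0}
  ]
}}

```text
time: 3.77
ee_pos: [0.5116, -0.2532, 0.0766]
orientation: [[-0.983, -0.184, 0.001], [-0.184, 0.983, -0.001], [-0.001, -0.001, -1.0]]
force: [-0.4, 0.4, 0.5]
grip_width: 0.0501
```

```bash
python3 go.py .511 -.253 .075 100.6; python3 - <<'E'
from h import *
for n in("side","top"):
    p,d=optics.capture(n); cv2.imwrite(f"pics/{n}1.png",p); 
    o=(250,240) if n=="side" else (330,120)
    cv2.imwrite(f"pics/{n}1c.png",cv2.resize(p[o[1]:o[1]+100,o[0]:o[0]+130],None,fx=6,fy=6,interpolation=cv2.INTER_CUBIC))
E
```

```text
t 3.77 pos mm [ 511.6 -253.2   76.6] yaw 100.6 tilt [ 1.1e-03 -9.0e-04 -1.0e+00] F [-0.4  0.4  0.5] grip 50.1
total tool cm: [0.06 0.03 0.16] twist -0.0 dist mm 1.8
```

View pics/side1c.png

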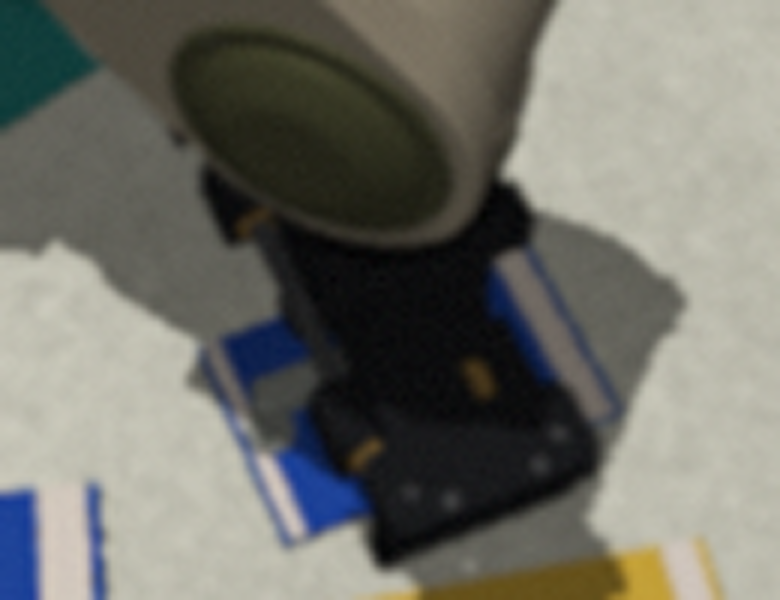

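View pics/top1c.png

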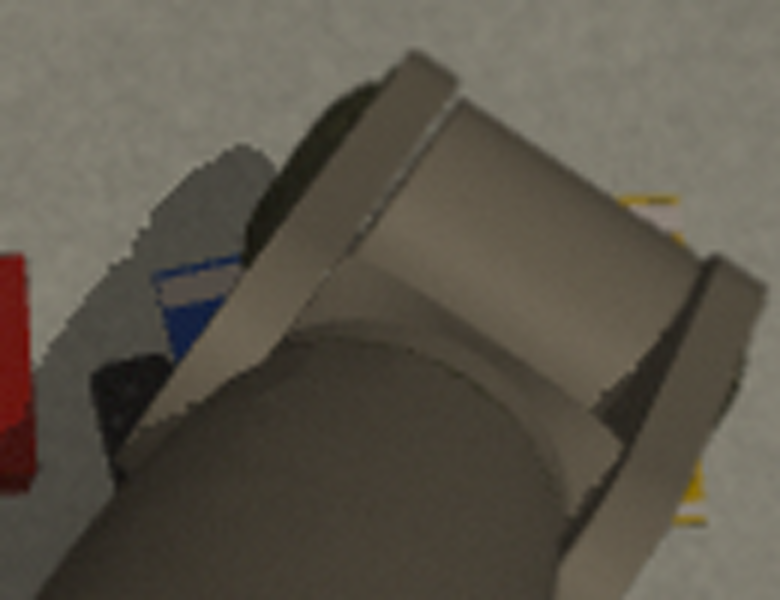

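{"name": "play_rows", "arguments": {
  "increments": [
    {"dx": 0, "dy": 0, "dz": 0.1, "twist": 0},
    {"dx": 0, "dy": 0, "dz": 0, "twist": 0},
    {"dx": 0, "dy": 0, "dz": 0, "twist": 0},
    {"dx": 0, "dy": 0, "dz": 0, "twist": 0},
    {"dx": 0, "dy": 0, "dz": 0, "twist": 0},
    {"dx": 0, "dy": 0, "dz": 0, "twist": 0},
    {"dx": 0, "dy": 0, "dz": 0, "twist": 0},
    {"dx": 0, "dy": 0, "dz": 0, "twist": 0}
  ],
  "grip": 0.5,
  "squeeze": 55
}}

```text
time: 4.53
ee_pos: [0.5113, -0.2529, 0.0747]
orientation: [[-0.983, -0.184, -0.0], [-0.184, 0.983, 0.0], [0.0, 0.0, -1.0]]
force: [0.3, -0.2, -0.3]
grip_width: 0.0111
```

```bash
python3 go.py .511 -.253 .075 100.6
```

```text
t 4.53 pos mm [ 511.3 -252.9   74.7] yaw 100.62 tilt [-0.  0. -1.] F [ 0.3 -0.2 -0.3] grip 11.1
total tool cm: [ 0.03 -0.   -0.03] twist 0.02 dist mm 0.4
```

{"name": "play_rows", "arguments": {
  "increments": [
    {"dx": 0, "dy": 0, "dz": -0.5, "twist": 0},
    {"dx": 0, "dy": 0, "dz": -1.0, "twist": 0},
    {"dx": 0, "dy": 0, "dz": -2.0, "twist": 0},
    {"dx": 0, "dy": 0, "dz": -2.0, "twist": 0},
    {"dx": 0, "dy": 0, "dz": -2.0, "twist": 0},
    {"dx": 0, "dy": 0, "dz": -2.0, "twist": 0},
    {"dx": 0, "dy": 0, "dz": -2.0, "twist": 0},
    {"dx": 0, "dy": 0, "dz": -1.0, "twist": 0},
    {"dx": 0, "dy": 0, "dz": 0, "twist": 4.0},
    {"dx": 0, "dy": 0, "dz": 0, "twist": 5.0},
    {"dx": 0, "dy": 0, "dz": 0, "twist": 5.0},
    {"dx": 0, "dy": 0, "dz": 0, "twist": 3.0},
    {"dx": 0, "dy": 0, "dz": 0, "twist": 0}
  ]
}}

```text
time: 5.62
ee_pos: [0.5111, -0.2529, 0.1998]
orientation: [[-0.994, 0.113, -0.0], [0.113, 0.994, 0.0], [0.0, 0.0, -1.0]]
force: [0.1, 0.4, -0.8]
grip_width: 0.0107
```

```bash
python3 go.py .4774 .2506 .2 83.65; python3 - <<'E'
from h import *
p,d=optics.capture("side"); cv2.imwrite("pics/side2.png",p)
E
```

```text
t 5.62 pos mm [ 511.1 -252.9  199.8] yaw 83.51 tilt [-1.e-04  1.e-04 -1.e+00] F [ 0.1  0.4 -0.8] grip 10.7
total tool cm: [ 9.040e+00  4.965e+01 -2.000e-02] twist -0.14 dist mm 504.6
```

View pics/side2.png

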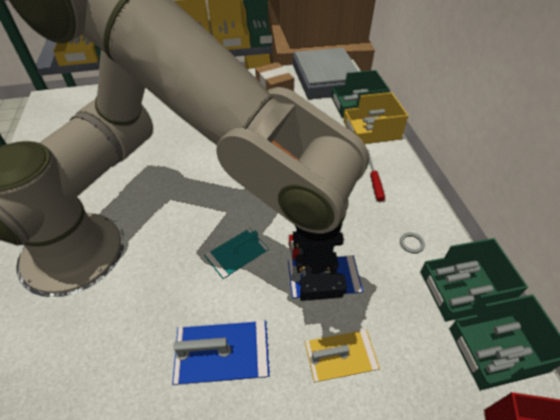

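{"name": "play_rows", "arguments": {
  "increments": [
    {"dx": 0.5, "dy": 1.0, "dz": 0, "twist": 0},
    {"dx": 0.5, "dy": 2.0, "dz": 0, "twist": 0},
    {"dx": 0.5, "dy": 2.9, "dz": 0, "twist": 0},
    {"dx": 0.5, "dy": 2.9, "dz": 0, "twist": 0},
    {"dx": 0.5, "dy": 2.9, "dz": 0, "twist": 0},
    {"dx": 0.5, "dy": 2.9, "dz": 0, "twist": 0},
    {"dx": 0.5, "dy": 2.9, "dz": 0, "twist": 0},
    {"dx": 0.5, "dy": 2.9, "dz": 0, "twist": 0},
    {"dx": 0.5, "dy": 2.9, "dz": 0, "twist": 0},
    {"dx": 0.5, "dy": 2.9, "dz": 0, "twist": 0},
    {"dx": 0.5, "dy": 2.9, "dz": 0, "twist": 0},
    {"dx": 0.5, "dy": 2.9, "dz": 0, "twist": 0},
    {"dx": 0.5, "dy": 2.9, "dz": 0, "twist": 0},
    {"dx": 0.5, "dy": 2.9, "dz": 0, "twist": 0},
    {"dx": 0.5, "dy": 2.9, "dz": 0, "twist": 0},
    {"dx": 0.5, "dy": 2.9, "dz": 0, "twist": 0},
    {"dx": 0.5, "dy": 2.9, "dz": 0, "twist": 0},
    {"dx": 0.5, "dy": 2.0, "dz": 0, "twist": 0},
    {"dx": 0, "dy": 1.1, "dz": 0, "twist": 0},
    {"dx": 0, "dy": 0, "dz": 0, "twist": 0}
  ]
}}

```text
time: 7.33
ee_pos: [0.4768, 0.2514, 0.1997]
orientation: [[-0.994, 0.108, 0.0], [0.108, 0.994, 0.0], [-0.0, 0.0, -1.0]]
force: [0.3, 0.2, -0.6]
grip_width: 0.011
```

```bash
python3 go.py .4774 .2506 .105 83.65
```

```text
t 7.33 pos mm [476.8 251.4 199.7] yaw 83.82 tilt [ 2.e-04  2.e-04 -1.e+00] F [ 0.3  0.2 -0.6] grip 11.0
total tool cm: [-0.07 -0.07  9.47] twist 0.17 dist mm 94.7
```

{"name": "play_rows", "arguments": {
  "increments": [
    {"dx": 0, "dy": 0, "dz": 1.0, "twist": 0},
    {"dx": 0, "dy": -0.07, "dz": 2.0, "twist": 0.2},
    {"dx": 0, "dy": 0, "dz": 2.0, "twist": 0},
    {"dx": 0, "dy": 0, "dz": 2.0, "twist": 0},
    {"dx": 0, "dy": 0, "dz": 1.5, "twist": 0},
    {"dx": 0, "dy": 0, "dz": 0.9, "twist": 0},
    {"dx": 0, "dy": 0, "dz": 0, "twist": 0},
    {"dx": 0, "dy": 0, "dz": 0, "twist": 0}
  ]
}}

```text
time: 8.0
ee_pos: [0.4771, 0.2485, 0.1057]
orientation: [[-0.993, 0.115, -0.0], [0.115, 0.993, -0.0], [0.0, -0.0, -1.0]]
force: [0.1, 0.3, -1.2]
grip_width: 0.0109
```

```bash
python3 go.py .4774 .2506 .105 83.65; python3 - <<'E'
from h import *
for n in("side","top"):
    p,d=optics.capture(n); cv2.imwrite(f"pics/{n}3.png",p); np.savez(f"pics/{n}3.npz",p=p,d=d)
    o=(200,100) if n=="side" else (115,110)
    cv2.imwrite(f"pics/{n}3c.png",cv2.resize(p[o[1]:o[1]+100,o[0]:o[0]+130] if n=="side" else p[110:260,115:245],None,fx=6 if n=="side" else 4,fy=6 if n=="side" else 4,interpolation=cv2.INTER_CUBIC))
E
```

```text
t 8.0 pos mm [477.1 248.5 105.7] yaw 83.38 tilt [-3.e-04 -2.e-04 -1.e+00] F [ 0.1  0.3 -1.2] grip 10.9
total tool cm: [-0.01  0.21  0.07] twist -0.27 dist mm 2.2
```

View pics/side3c.png

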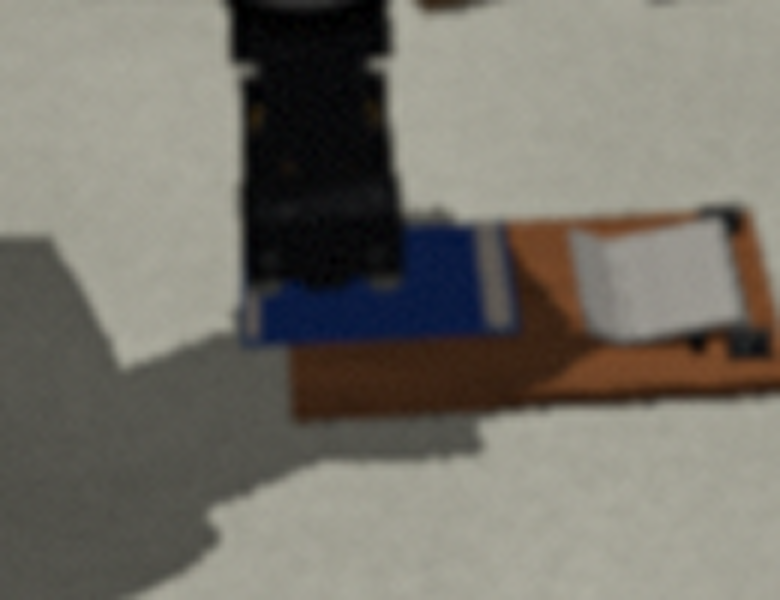

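View pics/top3c.png

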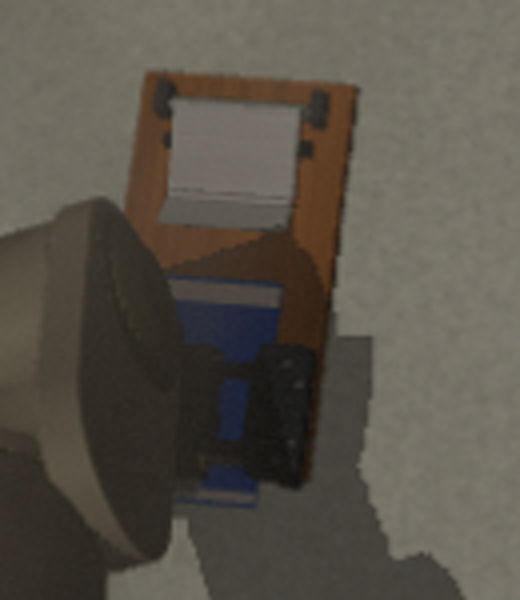

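{"name": "play_rows", "arguments": {
  "increments": [
    {"dx": 0, "dy": 0.2, "dz": 0.4, "twist": -0.25},
    {"dx": 0, "dy": 0, "dz": 0.8, "twist": 0},
    {"dx": 0, "dy": 0, "dz": 0.5, "twist": 0},
    {"dx": 0, "dy": 0, "dz": 0, "twist": 0},
    {"dx": 0, "dy": 0, "dz": 0, "twist": 0},
    {"dx": 0, "dy": 0, "dz": 0, "twist": 0}
  ]
}}

```text
time: 8.6
ee_pos: [0.4771, 0.2513, 0.0888]
orientation: [[-0.994, 0.11, 0.0], [0.11, 0.994, -0.0], [-0.0, -0.0, -1.0]]
force: [-0.2, 0.6, -0.1]
grip_width: 0.0107
```

```bash
python3 go.py .4774 .2506 .088 83.65; python3 - <<'E'
from fit import *
p=np.array([.4774+.0248,.2506-.0028,np.radians(-6.35)]); M=CARD+[0,0,.013]; b=np.array([.5768,.2395,np.radians(-6.35)])
for n in("side","top"):
    im,d=optics.capture(n); np.savez(f"pics/{n}4.npz",p=im,d=d)
    S=6 if n=="side" else 4; o=(200,100) if n=="side" else (115,110)
    im=im[o[1]:o[1]+(100 if n=="side" else 150),o[0]:o[0]+130]; im=cv2.resize(im,None,fx=S,fy=S,interpolation=cv2.INTER_CUBIC); im=cv2.convertScaleAbs(im,alpha=1.8)
    cv2.imwrite(f"pics/{n}4raw.png",im)
    for q,m in((p,M),(b,BOARD)):
        uv=((proj(n,tf(q,m))-o+.5)*S-.5); cv2.polylines(im,[uv.round().astype(int).reshape(-1,1,2)],True,(0,255,0),1)
    cv2.imwrite(f"pics/{n}4.png",im)
E
```

```text
t 8.6 pos mm [477.1 251.3  88.8] yaw 83.68 tilt [ 1.e-04 -0.e+00 -1.e+00] F [-0.2  0.6 -0.1] grip 10.7
total tool cm: [-0.03 -0.06  0.08] twist 0.03 dist mm 1.1
```

View pics/side4.png

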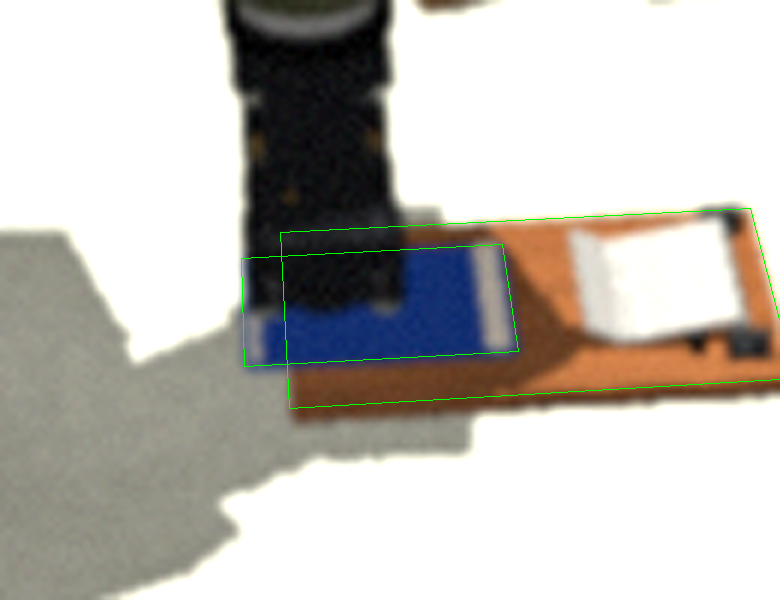

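View pics/top4.png

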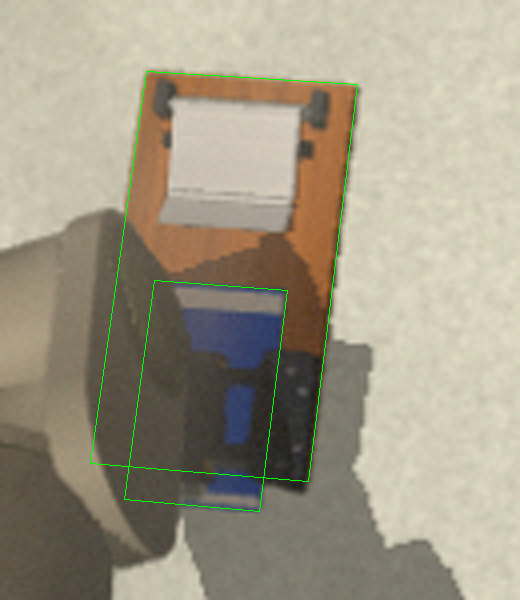

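```bash
cat > fit5.py <<'E'
from fit import *
import sys
def tf6(q,P): # x,y,z,yaw,pitch(nose up +)
    P=np.asarray(P,float); cp,sp=np.cos(q[4]),np.sin(q[4])
    X=np.c_[cp*P[:,0]-sp*P[:,2],P[:,1],sp*P[:,0]+cp*P[:,2]]
    r=tf(q[[0,1,3]],X); r[:,2]+=q[2]; return r
def ed(n,im,q,a,b,t0,t1,w=2.5,side=0):
    im=cv2.GaussianBlur(im,(0,0),.6).astype(float)
    t=np.linspace(t0,t1,25)[:,None]; a,b=np.array(a),np.array(b); P3=a+(b-a)*t; P=proj(n,tf6(q,P3))
    d=P[-1]-P[0]; d/=np.linalg.norm(d); nn=np.array([-d[1],d[0]]); s=np.arange(-w,w+.01,.2); X=P[:,None]+s[None,:,None]*nn
    V=np.stack([map_coordinates(im[...,c],[X[...,1],X[...,0]],order=1) for c in range(3)],-1)
    V=V[...,0]-V[...,2] if side==0 else V.sum(-1)   # blue minus red
    g=np.abs(np.gradient(V,axis=1)); k=g.argmax(1); out=[]
    for i in range(len(t)):
        if 0<k[i]<len(s)-1 and g[i,k[i]]>.8:
            wg=g[i]*(abs(s-s[k[i]])<.9); out.append((P3[i],P[i]+nn*(wg@s/wg.sum()),nn))
    return out
E
python3 - <<'E'
from fit5 import *
I={n:np.load(f"pics/{n}4.npz")['p'] for n in("top","side")}
zt=.004;F=.065;W=.04
q=np.array([.5019,.2485,.0138,np.radians(-6.35),0.])
L={"top":[((F,-W,zt),(-F,-W,zt),.03,.25),((F,-W,zt),(F,W,zt),.05,.65),((-F,-W,zt),(-F,W,zt),.05,.5)],
   "side":[((F,-W,0),(-F,-W,0),.03,.97),((F,-W,zt),(F,W,zt),.05,.95),((-F,-W,zt),(-F,W,zt),.1,.45)]}
for it in range(6):
    O=[(n,*o,j) for n in L for j,l in enumerate(L[n]) for o in ed(n,I[n],q,*l,w=2.0)]
    def res(x):
        r=[]
        for n in L:
            s=[o for o in O if o[0]==n]; P=proj(n,tf6(x,[o[1] for o in s]))
            r.append(((P-np.array([o[2] for o in s]))*np.array([o[3] for o in s])).sum(1))
        return np.concatenate(r)
    f=least_squares(res,q,loss='soft_l1',f_scale=.3,x_scale=[.01,.01,.01,.1,.1]); q=f.x
J=f.jac; cov=np.linalg.inv(J.T@J)*np.mean(f.fun**2)
print(q[:3]*1000,np.degrees(q[3:]),np.sqrt(np.diag(cov))*[1000,1000,1000,57,57])
k=0
for n in L:
    for j in range(3):
        s=[r for o,r in zip(sorted(O,key=lambda o:o[0]!='top'),res(q)) if o[0]==n and o[4]==j]; print(n,j,len(s),np.mean(s) if s else 0)
E
```

```text
[502.29173685 247.55781347  14.98342685] [-7.74186475  1.45495507] [0.51975284 0.98506845 1.2138055  0.86522222 1.17649925]
top 0 25 -0.11509135974672795
top 1 25 -0.07960684468770335
top 2 25 -0.17141181382837267
side 0 25 0.18540506364816423
side 1 25 -0.6400656321420592
side 2 25 0.7479608941105264
```

{"name": "play_rows", "arguments": {
  "increments": [
    {"dx": 0, "dy": 0, "dz": 0.07, "twist": 0},
    {"dx": 0, "dy": 0, "dz": 0.07, "twist": 0},
    {"dx": 0, "dy": 0, "dz": 0, "twist": 0},
    {"dx": 0, "dy": 0, "dz": 0, "twist": 0}
  ]
}}

```text
time: 9.03
ee_pos: [0.4771, 0.2513, 0.0873]
orientation: [[-0.994, 0.11, 0.0], [0.11, 0.994, -0.0], [-0.0, -0.0, -1.0]]
force: [0.6, 0.0, -1.8]
grip_width: 0.0107
```

```bash
python3 go.py .4774 .2506 .087 83.65;python3 go.py .4774 .2506 .087 83.65; python3 - <<'E'
from fit import *
from rig import sensors
print(sensors.get_state()['wrist_torque'])
p=np.array([.4771+.0248,.2506-.0028,np.radians(-6.35)]); M=CARD+[0,0,.012]
for n in("side","top"):
    im,d=optics.capture(n); np.savez(f"pics/{n}5.npz",p=im,d=d)
    o=(235,130) if n=="side" else (140,170)
    S=12 if n=="side" else 10; h,w=(40,60) if n=="side" else (60,60)
    im=im[o[1]:o[1]+h,o[0]:o[0]+w]; im=cv2.resize(im,None,fx=S,fy=S,interpolation=cv2.INTER_LINEAR); im=cv2.convertScaleAbs(im,alpha=2)
    uv=((proj(n,tf(p,M))-o+.5)*S-.5); cv2.polylines(im,[uv.round().astype(int).reshape(-1,1,2)],True,(0,255,0),1)
    cv2.imwrite(f"pics/{n}5.png",im)
E
```

```text
t 9.03 pos mm [477.1 251.3  87.3] yaw 83.67 tilt [ 0. -0. -1.] F [ 0.6  0.  -1.8] grip 10.7
total tool cm: [-0.04 -0.06  0.03] twist 0.02 dist mm 0.8
t 9.03 pos mm [477.1 251.3  87.3] yaw 83.67 tilt [ 0. -0. -1.] F [ 0.6  0.  -1.8] grip 10.7
total tool cm: [-0.04 -0.06  0.03] twist 0.02 dist mm 0.8
[ 0.05091975 -0.00886225 -0.00427404]
```

View pics/side5.png

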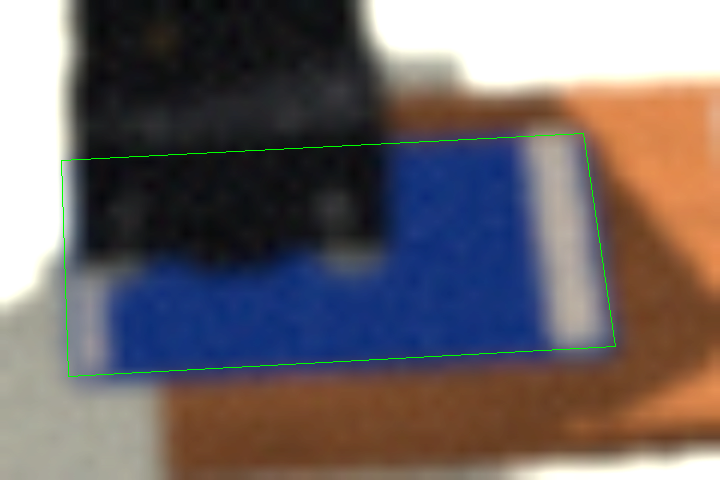

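View pics/top5.png

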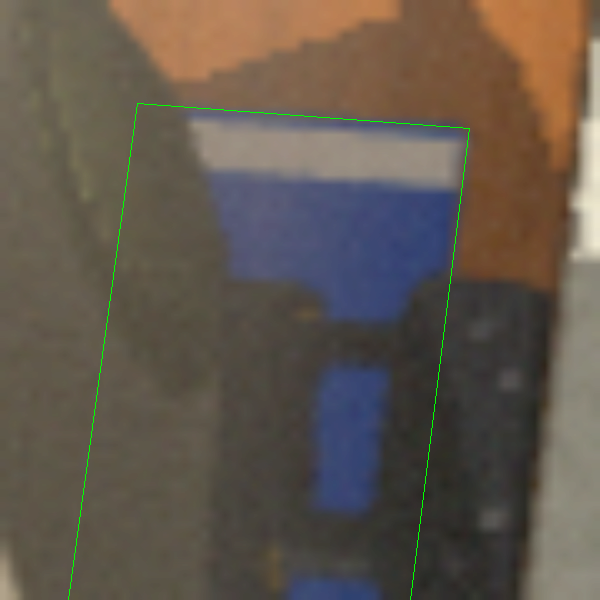

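{"name": "play_rows", "arguments": {
  "increments": [
    {"dx": -0.5, "dy": -0.03, "dz": 0, "twist": 0},
    {"dx": -1.0, "dy": 0, "dz": 0, "twist": 0},
    {"dx": -1.0, "dy": 0, "dz": 0, "twist": 0},
    {"dx": -1.0, "dy": 0, "dz": 0, "twist": 0},
    {"dx": -0.5, "dy": 0, "dz": 0, "twist": 0},
    {"dx": 0, "dy": 0, "dz": 0, "twist": 0},
    {"dx": 0, "dy": 0, "dz": 0, "twist": 0}
  ]
}}

```text
time: 9.72
ee_pos: [0.5167, 0.2465, 0.0871]
orientation: [[-0.994, 0.11, -0.0], [0.11, 0.994, -0.0], [0.0, -0.0, -1.0]]
force: [-0.7, -0.4, -0.7]
grip_width: 0.011
```

```bash
cat > bf.py <<'E'
import numpy as np
from rig import sensors
s=sensors.get_state(); b=np.array([.5768,.2395]); a=np.radians(-6.35); c,n=np.cos(a),np.sin(a); d=s['ee_pos'][:2]-b
R=s['orientation']; F=s['force']
print("t",round(s['time'],2),"bx,by mm",round((c*d[0]+n*d[1])*1000,2),round((-n*d[0]+c*d[1])*1000,2),"z",round(s['ee_pos'][2]*1000,1),"yawerr",round(np.degrees(np.arctan2(R[1,1],R[0,1]))-83.65,2),"Fb",round(c*F[0]+n*F[1],1),round(-n*F[0]+c*F[1],1),round(F[2],1),"T",s['wrist_torque'].round(2),"w",round(s['grip_width']*1000,1))
E
python3 bf.py; python3 - <<'E'
from h import *
p,d=optics.capture("side"); p=p[100:180,230:350]; cv2.imwrite("pics/side6.png",cv2.convertScaleAbs(cv2.resize(p,None,fx=6.5,fy=6.5,interpolation=cv2.INTER_CUBIC),alpha=1.5))
E
```

```text
t 9.72 bx,by mm -60.54 0.29 z 87.1 yawerr 0.01 Fb -0.7 -0.4 -0.7 T [0.03 0.01 0.04] w 11.0
```

View pics/side6.png

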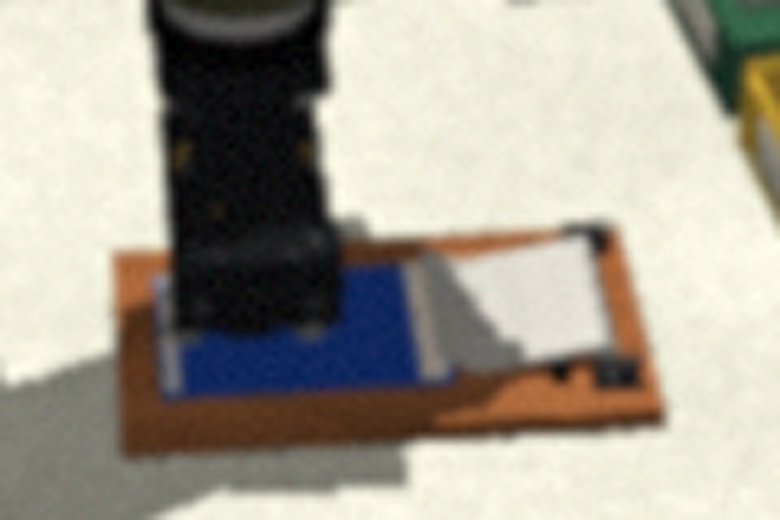

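{"name": "play_rows", "arguments": {
  "increments": [
    {"dx": -0.3, "dy": 0, "dz": 0, "twist": 0},
    {"dx": -0.3, "dy": 0, "dz": 0, "twist": 0},
    {"dx": -0.3, "dy": 0, "dz": 0, "twist": 0},
    {"dx": -0.3, "dy": 0, "dz": 0, "twist": 0},
    {"dx": -0.3, "dy": 0, "dz": 0, "twist": 0},
    {"dx": -0.3, "dy": 0, "dz": 0, "twist": 0},
    {"dx": 0, "dy": 0, "dz": 0, "twist": 0}
  ]
}}

```text
time: 10.35
ee_pos: [0.5349, 0.2445, 0.0872]
orientation: [[-0.994, 0.11, -0.0], [0.11, 0.994, -0.0], [0.0, -0.0, -1.0]]
force: [-0.7, -0.2, -1.4]
grip_width: 0.0109
```

```bash
python3 bf.py
```

```text
t 10.35 bx,by mm -42.17 0.35 z 87.2 yawerr 0.01 Fb -0.7 -0.3 -1.4 T [ 0.09  0.24 -0.01] w 10.9
```

{"name": "play_rows", "arguments": {
  "increments": [
    {"dx": -0.3, "dy": 0, "dz": 0, "twist": 0},
    {"dx": -0.3, "dy": 0, "dz": 0, "twist": 0},
    {"dx": -0.3, "dy": 0, "dz": 0, "twist": 0},
    {"dx": -0.3, "dy": 0, "dz": 0, "twist": 0},
    {"dx": -0.3, "dy": 0, "dz": 0, "twist": 0},
    {"dx": -0.3, "dy": 0, "dz": 0, "twist": 0},
    {"dx": 0, "dy": 0, "dz": 0, "twist": 0}
  ]
}}

```text
time: 10.93
ee_pos: [0.5533, 0.2424, 0.0873]
orientation: [[-0.994, 0.111, 0.001], [0.111, 0.994, 0.0], [-0.001, 0.0, -1.0]]
force: [1.0, 0.5, -2.8]
grip_width: 0.0107
```

```bash
python3 bf.py; python3 - <<'E'
from h import *
p,d=optics.capture("side"); p=p[100:180,230:350]; cv2.imwrite("pics/side7.png",cv2.convertScaleAbs(cv2.resize(p,None,fx=6.5,fy=6.5,interpolation=cv2.INTER_CUBIC),alpha=1.5))
E
```

```text
t 10.93 bx,by mm -23.65 0.31 z 87.3 yawerr 0.01 Fb 0.9 0.6 -2.8 T [ 0.03 -0.03  0.07] w 10.7
```

View pics/side7.png

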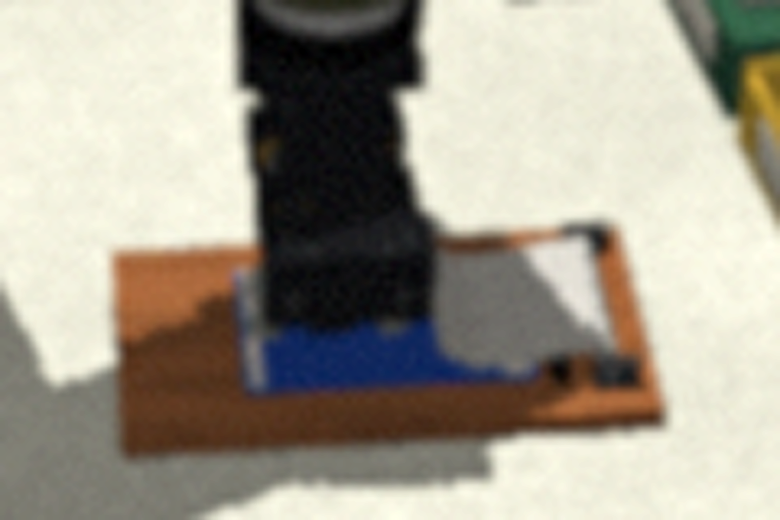

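{"name": "play_rows", "arguments": {
  "increments": [
    {"dx": -0.15, "dy": 0, "dz": 0, "twist": 0},
    {"dx": -0.15, "dy": 0, "dz": 0, "twist": 0},
    {"dx": -0.1, "dy": 0, "dz": 0, "twist": 0},
    {"dx": 0, "dy": 0, "dz": 0, "twist": 0}
  ]
}}

```text
time: 11.32
ee_pos: [0.5567, 0.2421, 0.0873]
orientation: [[-0.994, 0.11, 0.0], [0.11, 0.994, 0.0], [-0.0, 0.0, -1.0]]
force: [-0.6, 0.8, -0.9]
grip_width: 0.0113
```

```bash
python3 bf.py
```

```text
t 11.32 bx,by mm -20.3 0.39 z 87.3 yawerr 0.02 Fb -0.6 0.7 -0.9 T [ 0.    0.37 -0.01] w 11.3
```

{"name": "play_rows", "arguments": {
  "increments": [
    {"dx": -0.08, "dy": 0, "dz": 0, "twist": 0},
    {"dx": 0, "dy": 0, "dz": 0, "twist": 0},
    {"dx": 0, "dy": 0, "dz": 0, "twist": 0}
  ]
}}

```text
time: 11.57
ee_pos: [0.5574, 0.242, 0.0873]
orientation: [[-0.994, 0.11, 0.0], [0.11, 0.994, 0.0], [-0.0, 0.0, -1.0]]
force: [-2.6, -0.1, -1.1]
grip_width: 0.0109
```

```bash
python3 bf.py
```

```text
t 11.57 bx,by mm -19.6 0.38 z 87.3 yawerr 0.02 Fb -2.6 -0.4 -1.1 T [0.09 0.38 0.01] w 10.9
```

{"name": "play_rows", "arguments": {
  "increments": [
    {"dx": -0.08, "dy": 0, "dz": 0, "twist": 0},
    {"dx": 0, "dy": 0, "dz": 0, "twist": 0},
    {"dx": 0, "dy": 0, "dz": 0, "twist": 0}
  ]
}}

```text
time: 11.82
ee_pos: [0.5582, 0.2419, 0.0873]
orientation: [[-0.994, 0.11, 0.0], [0.11, 0.994, 0.0], [-0.0, 0.0, -1.0]]
force: [-2.6, 0.2, -1.7]
grip_width: 0.0111
```

```bash
python3 bf.py
```

```text
t 11.82 bx,by mm -18.77 0.37 z 87.3 yawerr 0.02 Fb -2.6 -0.1 -1.7 T [ 0.13  0.44 -0.03] w 11.1
```

{"name": "play_rows", "arguments": {
  "increments": [
    {"dx": -0.08, "dy": 0, "dz": 0, "twist": 0},
    {"dx": 0, "dy": 0, "dz": 0, "twist": 0},
    {"dx": 0, "dy": 0, "dz": 0, "twist": 0}
  ]
}}

```text
time: 12.07
ee_pos: [0.559, 0.2419, 0.0873]
orientation: [[-0.994, 0.11, 0.0], [0.11, 0.994, 0.0], [-0.0, 0.0, -1.0]]
force: [-2.7, 0.0, -1.8]
grip_width: 0.0107
```

```bash
python3 bf.py
```

```text
t 12.07 bx,by mm -17.92 0.38 z 87.3 yawerr 0.02 Fb -2.7 -0.3 -1.8 T [0.08 0.36 0.06] w 10.7
```

{"name": "play_rows", "arguments": {
  "increments": [
    {"dx": -0.08, "dy": 0, "dz": 0, "twist": 0},
    {"dx": 0, "dy": 0, "dz": 0, "twist": 0},
    {"dx": 0, "dy": 0, "dz": 0, "twist": 0}
  ]
}}

```text
time: 12.32
ee_pos: [0.5593, 0.242, 0.0872]
orientation: [[-0.994, 0.11, -0.001], [0.11, 0.994, 0.0], [0.001, -0.0, -1.0]]
force: [-5.8, 1.3, -0.8]
grip_width: 0.0109
```

```bash
python3 bf.py
```

```text
t 12.32 bx,by mm -17.68 0.51 z 87.2 yawerr 0.02 Fb -5.9 0.6 -0.8 T [ 0.2   0.83 -0.02] w 10.9
```

{"name": "play_rows", "arguments": {
  "increments": [
    {"dx": -0.06, "dy": 0, "dz": 0, "twist": 0},
    {"dx": 0, "dy": 0, "dz": 0, "twist": 0},
    {"dx": 0, "dy": 0, "dz": 0, "twist": 0}
  ]
}}

```text
time: 12.57
ee_pos: [0.5594, 0.2421, 0.087]
orientation: [[-0.994, 0.11, -0.003], [0.11, 0.994, 0.0], [0.003, -0.0, -1.0]]
force: [-9.0, 1.8, 0.3]
grip_width: 0.0108
```

```bash
python3 bf.py
```

```text
t 12.57 bx,by mm -17.6 0.61 z 87.0 yawerr 0.03 Fb -9.2 0.8 0.3 T [ 0.36  1.23 -0.02] w 10.8
```

{"name": "play_rows", "arguments": {
  "increments": [
    {"dx": -0.05, "dy": 0, "dz": 0.04, "twist": 0},
    {"dx": 0, "dy": 0, "dz": 0, "twist": 0},
    {"dx": 0, "dy": 0, "dz": 0, "twist": 0}
  ]
}}

```text
time: 12.82
ee_pos: [0.5594, 0.2422, 0.0867]
orientation: [[-0.994, 0.11, -0.004], [0.11, 0.994, 0.0], [0.004, -0.0, -1.0]]
force: [-10.9, 1.2, 2.9]
grip_width: 0.0107
```

```bash
python3 bf.py; python3 - <<'E'
from h import *
p,d=optics.capture("side"); p=p[100:180,230:350]; cv2.imwrite("pics/side8.png",cv2.convertScaleAbs(cv2.resize(p,None,fx=6.5,fy=6.5,interpolation=cv2.INTER_CUBIC),alpha=1.5))
p,d=optics.capture("top"); p=p[110:240,120:230]; cv2.imwrite("pics/top8.png",cv2.convertScaleAbs(cv2.resize(p,None,fx=4.5,fy=4.5,interpolation=cv2.INTER_CUBIC),alpha=1.7))
E
```

```text
t 12.82 bx,by mm -17.55 0.72 z 86.7 yawerr 0.04 Fb -11.0 0.0 2.9 T [ 0.38  1.59 -0.08] w 10.7
```

View pics/side8.png

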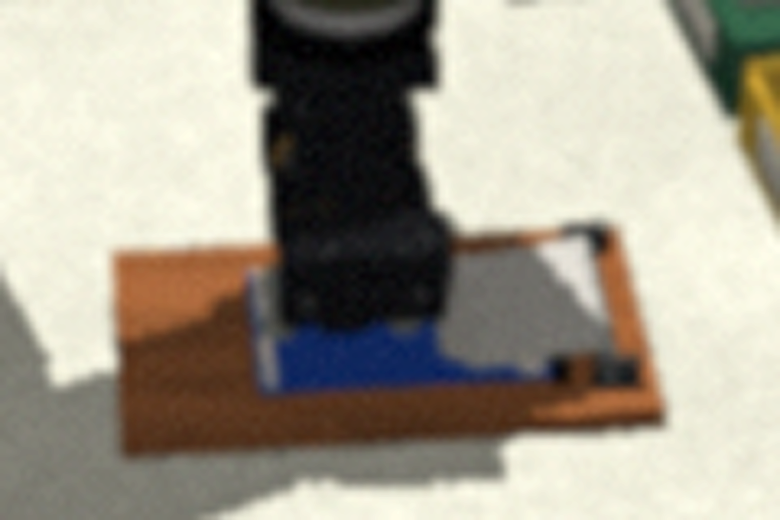

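View pics/top8.png

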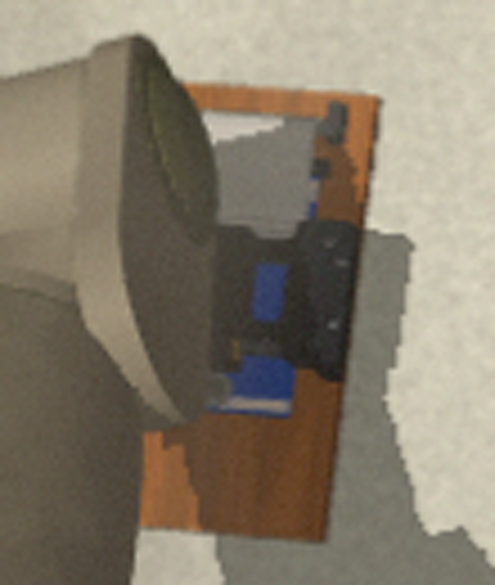

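{"name": "play_rows", "arguments": {
  "increments": [
    {"dx": 0.12, "dy": 0, "dz": -0.03, "twist": 0},
    {"dx": 0, "dy": 0, "dz": 0, "twist": 0},
    {"dx": 0, "dy": 0, "dz": 0, "twist": 0}
  ]
}}

```text
time: 13.17
ee_pos: [0.5593, 0.242, 0.0872]
orientation: [[-0.994, 0.11, -0.001], [0.11, 0.994, 0.0], [0.001, 0.0, -1.0]]
force: [-6.2, 2.5, -0.0]
grip_width: 0.0106
```

```bash
python3 bf.py
```

```text
t 13.17 bx,by mm -17.67 0.59 z 87.2 yawerr 0.02 Fb -6.4 1.8 -0.0 T [ 0.35  0.83 -0.  ] w 10.6
```

{"name": "play_rows", "arguments": {
  "increments": [
    {"dx": 0, "dy": 0, "dz": 0, "twist": 0},
    {"dx": 0, "dy": 0, "dz": 0, "twist": 0},
    {"dx": 0, "dy": 0, "dz": 0, "twist": 0},
    {"dx": 0, "dy": 0, "dz": 0, "twist": 0},
    {"dx": 0, "dy": 0, "dz": 0, "twist": 0},
    {"dx": 0, "dy": 0, "dz": 0, "twist": 0}
  ],
  "grip": 5.0
}}

```text
time: 13.67
ee_pos: [0.5598, 0.2417, 0.0873]
orientation: [[-0.994, 0.11, 0.001], [0.11, 0.994, 0.0], [-0.001, 0.0, -1.0]]
force: [-0.3, -0.3, -0.5]
grip_width: 0.0484
```

```bash
python3 bf.py
```

```text
t 13.67 bx,by mm -17.11 0.33 z 87.3 yawerr 0.01 Fb -0.2 -0.3 -0.5 T [ 0.02 -0.03  0.02] w 48.4
```

Released; lift straight up and back to look.

{"name": "play_rows", "arguments": {
  "increments": [
    {"dx": 0, "dy": 0, "dz": -0.5, "twist": 0},
    {"dx": 0, "dy": 0, "dz": -1.5, "twist": 0},
    {"dx": 0, "dy": 0, "dz": -2.5, "twist": 0},
    {"dx": 0, "dy": 0, "dz": -3.0, "twist": 0},
    {"dx": 0, "dy": 0, "dz": -3.0, "twist": 0},
    {"dx": 0.5, "dy": -2.5, "dz": -2.0, "twist": 0},
    {"dx": 0.5, "dy": -3.0, "dz": 0, "twist": 0},
    {"dx": 0.5, "dy": -3.0, "dz": 0, "twist": 0},
    {"dx": 0.5, "dy": -3.0, "dz": 0, "twist": 0},
    {"dx": 0.5, "dy": -3.0, "dz": 0, "twist": 0},
    {"dx": 0.5, "dy": -3.0, "dz": 0, "twist": 0},
    {"dx": 0.5, "dy": -3.0, "dz": 0, "twist": 0},
    {"dx": 0.5, "dy": -3.0, "dz": 0, "twist": 0},
    {"dx": 0.5, "dy": -3.0, "dz": 0, "twist": 0},
    {"dx": 0.5, "dy": -3.0, "dz": 0, "twist": 0},
    {"dx": 0.5, "dy": -3.0, "dz": 0, "twist": 0},
    {"dx": 0.5, "dy": -2.0, "dz": 0, "twist": 0},
    {"dx": 0, "dy": -1.0, "dz": 0, "twist": 0},
    {"dx": 0, "dy": 0, "dz": 0, "twist": 0}
  ]
}}

```text
time: 15.25
ee_pos: [0.4609, -0.1058, 0.2126]
orientation: [[-0.994, 0.113, 0.001], [0.113, 0.994, -0.0], [-0.001, -0.0, -1.0]]
force: [-1.0, -0.3, 0.0]
grip_width: 0.0498
```

```bash
python3 - <<'E'
from fit import *
b=np.array([.5768,.2395,np.radians(-6.35)]); M=CARD+[.007,0,.012]
H=np.array([[.035,.006,.048],[.035,-.006,.048],[-.035,-.006,.048],[-.035,.006,.048]])+[-.018,0,0]
for n in("side","top"):
    im,d=optics.capture(n); np.savez(f"pics/{n}9.npz",p=im,d=d); cv2.imwrite(f"pics/{n}9full.png",im)
    S=6.5 if n=="side" else 4.8; o=(230,100) if n=="side" else (125,115); h,w=(90,120) if n=="side" else (125,90)
    im=im[o[1]:o[1]+h,o[0]:o[0]+w]; im=cv2.resize(im,None,fx=S,fy=S,interpolation=cv2.INTER_CUBIC); im=cv2.convertScaleAbs(im,alpha=1.5)
    cv2.imwrite(f"pics/{n}9raw.png",im)
    for m in(M,BOARD,H):
        uv=((proj(n,tf(b,m))-o+.5)*S-.5); cv2.polylines(im,[uv.round().astype(int).reshape(-1,1,2)],True,(0,255,0),1)
    cv2.imwrite(f"pics/{n}9.png",im)
E
```

```text
(no output)
```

View pics/side9.png

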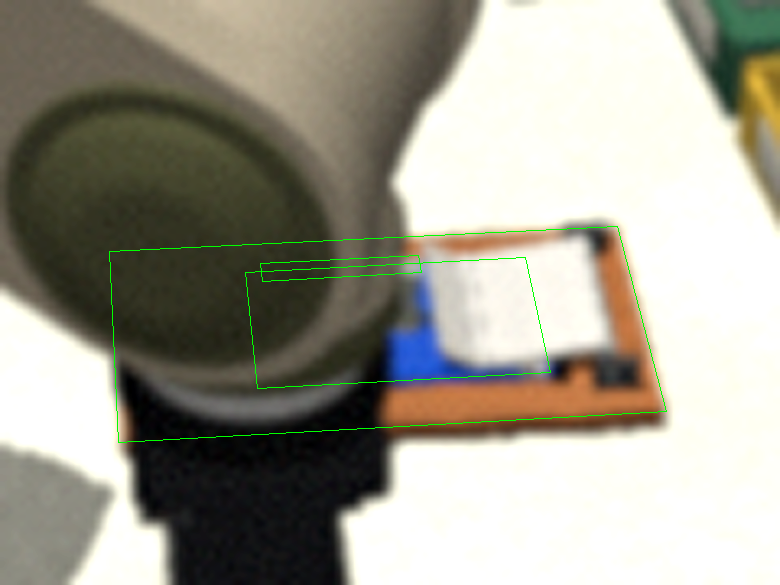

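View pics/top9.png

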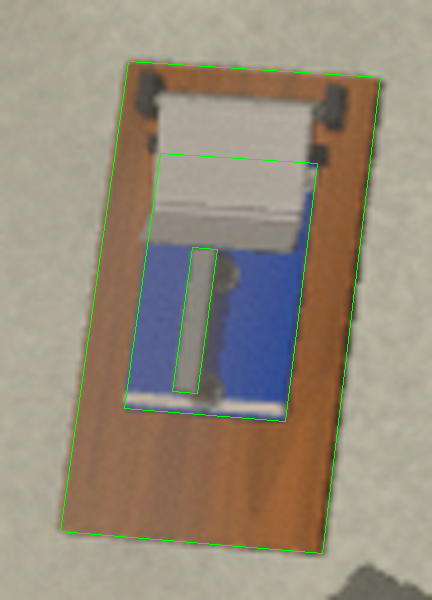

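View pics/top9raw.png

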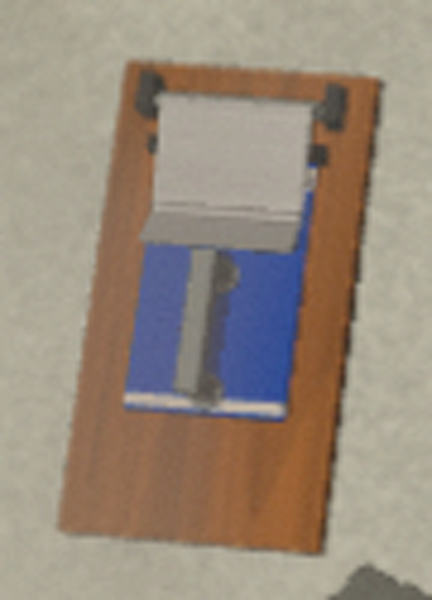

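View pics/side9full.png

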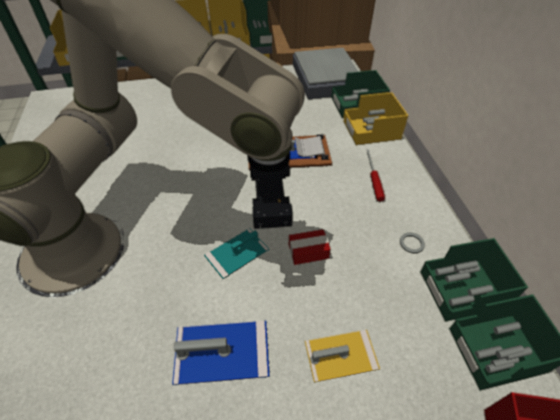

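{"name": "play_rows", "arguments": {
  "increments": [
    {"dx": 1.5, "dy": -1.5, "dz": -1.0, "twist": 0},
    {"dx": 2.5, "dy": -2.0, "dz": -1.0, "twist": 0},
    {"dx": 2.5, "dy": -2.0, "dz": -1.0, "twist": 0},
    {"dx": 2.5, "dy": -2.0, "dz": -1.0, "twist": 0},
    {"dx": 2.5, "dy": -2.0, "dz": -1.0, "twist": 0},
    {"dx": 2.0, "dy": -2.0, "dz": -1.0, "twist": 0},
    {"dx": 2.0, "dy": -2.0, "dz": -1.0, "twist": 0},
    {"dx": 1.0, "dy": -1.5, "dz": 0, "twist": 0},
    {"dx": 0, "dy": 0, "dz": 0, "twist": 0}
  ]
}}

```text
time: 16.1
ee_pos: [0.2797, -0.2363, 0.2829]
orientation: [[-0.994, 0.112, 0.001], [0.112, 0.994, -0.002], [-0.001, -0.002, -1.0]]
force: [0.3, -0.5, 0.8]
grip_width: 0.0499
```

```bash
python3 - <<'E'
from fit5 import *
b=np.array([.5768,.2395,np.radians(-6.35)]); 
I={}
for n in("side","top"):
    im,d=optics.capture(n); np.savez(f"pics/{n}10.npz",p=im,d=d); cv2.imwrite(f"pics/{n}10full.png",im); I[n]=im
    o=(255,128) if n=="side" else (140,140); S=12 if n=="side" else 10; h,w=(40,65) if n=="side" else (65,65)
    if n=="top": o=(145,145);S=9
    c=cv2.convertScaleAbs(cv2.resize(im[o[1]:o[1]+h,o[0]:o[0]+w],None,fx=S,fy=S,interpolation=cv2.INTER_LINEAR),alpha=1.8)
    uv=((proj(n,tf(b,CARD+[.007,0,.012]))-o+.5)*S-.5); cv2.polylines(c,[uv.round().astype(int).reshape(-1,1,2)],True,(0,255,0),1)
    cv2.imwrite(f"pics/{n}10.png",c)
zt=.016;F=.072;R=-.058;W=.04
q=np.array([b[0],b[1],0,b[2],0])
for n,L in {"top":{"right":((.01,-W,zt),(R,-W,zt)),"left":((.01,W,zt),(R,W,zt)),"rear":((R,-W,zt),(R,W,zt))},"side":{"right":((.04,-W,zt),(R,-W,zt)),"rear":((R,-W,zt),(R,W,zt))}}.items():
    for k,(a,e) in L.items():
        o=ed(n,I[n],q,a,e,.05,.95,w=2.0,side=0)
        if len(o)<5: print(n,k,"few");continue
        X=onz(n,np.array([x[1] for x in o]),zt)[:,:2]-b[:2]; c,s=np.cos(b[2]),np.sin(b[2]); Y=np.c_[X[:,0]*c+X[:,1]*s,-X[:,0]*s+X[:,1]*c]*1000
        vx,vy,x0,y0=cv2.fitLine(Y.astype(np.float32),cv2.DIST_HUBER,0,.01,.01).ravel()
        print(n,k,len(o),"centre",x0.round(1),y0.round(1),"angle",np.degrees(np.arctan2(vy,vx)).round(2))
B=.12;V=.065;z=.012
for n,L in {"top":{"right":((B,-V,z),(-B,-V,z)),"left":((B,V,z),(-B,V,z)),"rear":((-B,-V,z),(-B,V,z))},"side":{"left":((B,V,z),(-B,V,z)),"right":((B,-V,z),(-B,-V,z))}}.items():
    for k,(a,e) in L.items():
        o=ed(n,I[n],q,a,e,.05,.95,w=2.0,side=0)
        if len(o)<5: print(n,k,"few");continue
        X=onz(n,np.array([x[1] for x in o]),z)[:,:2]-b[:2]; c,s=np.cos(b[2]),np.sin(b[2]); Y=np.c_[X[:,0]*c+X[:,1]*s,-X[:,0]*s+X[:,1]*c]*1000
        vx,vy,x0,y0=cv2.fitLine(Y.astype(np.float32),cv2.DIST_HUBER,0,.01,.01).ravel()
        print("board",n,k,len(o),"centre",x0.round(1),y0.round(1),"angle",np.degrees(np.arctan2(vy,vx)).round(2))
E
```

```text
top right 25 centre -23.0 -40.0 angle -0.09
top left 25 centre -19.4 40.9 angle -0.24
top rear 25 centre -58.9 -1.6 angle 89.97
side right 25 centre -7.5 -43.0 angle 0.51
side rear 25 centre -59.4 6.2 angle -89.71
board top right 25 centre 4.5 -64.2 angle -0.21
board top left 25 centre 15.4 66.4 angle -0.23
board top rear 25 centre -119.6 8.8 angle 89.86
board side left 24 centre -6.2 64.2 angle 1.09
board side right 25 centre 2.5 -67.9 angle -0.3
```

View pics/side10.png

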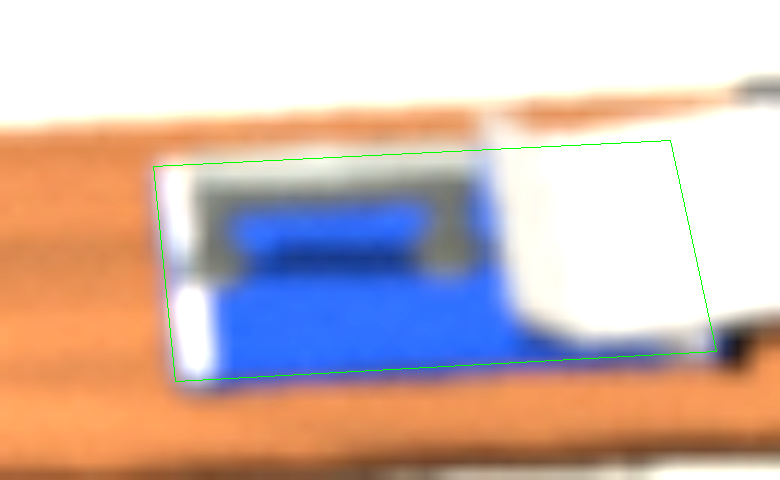

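View pics/top10.png

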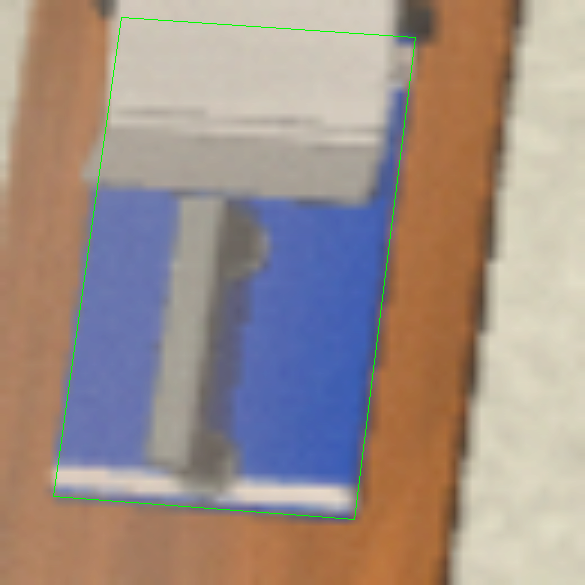

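```bash
python3 - <<'E'
from rig import bot,sensors
s=sensors.get_state(); print(s['time'],s['force'])
print(bot.finish_job())
E
```

```text
16.2 [-0.31610056  0.69559995 -0.79060684]
the job is handed in; nothing more can be done
None
```

I gripped the smaller blue card by its handle and carried it to the board. I slid it level under the clip until it stopped against the stop bar. I then let go, moved the arm clear and handed the job in at 16.2 s of the 42 s allowed.

**Push home:** the card stopped moving and the push force rose to about 11 N. The tool was then within 0.5 mm of the expected home position.

**Pictures after release:**
- **Straight and centred:** the top camera put the card edges within about 0.3° of straight and about 0.6 mm off centre.
- **Fully home:** the rear edge read 58.9 mm (top) and 59.4 mm (side) behind the board centre, against the 58 mm expected. I put that difference down to the visible thickness of the card, since the card had stopped against the bar.
- **Clamped:** the clip lay on the card, and the card looked flat.
- **Bystanders:** the yellow card looked unmoved in the side picture after release, and the robot stayed clear of the clip throughout.

**Disagreement:** the side camera's reading of the card's right edge was about 3 mm off (43 mm against 40 mm). It probably picked up the lower edge of the card, so I relied on the top view.

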